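# Find the scrap-chest board that rocks and push it open

### The job

Three of the four compartments of the scrap-clay chest are packed full, so their boards cannot tip; one still has room. With the fingertips, press gently on the boards one after another to find the one that rocks, then push that board's end down until it is tipped wide open and stays so, and move clear. Pick nothing up and leave the other things where they lie.

Things in the scene. Friction and masses are not known exactly. Their poses are not given: they have to be found in the camera images.
- chest: dark-wood chest fixed on the bench, 220 (x) by 532 (y) by 125 mm high, with four identical light-wood boards flush in its top, in a row along its y. Origin: centre of its underside. x runs across the row (away from the robot at yaw 0; yaw within 0.2 rad), z up. Dark rails between boards are 27 mm wide, the margins before and beyond the boards 43 mm, at the ends of the row 50 mm.
- board1_mid (a point): centre of the top face of board 1 when level, 125 mm above the bench (fixed to the chest, does not tip). Each board is 130 mm (chest x) by 87 mm (chest y), 14 mm thick. It is hung on a pivot line along the chest's y through its middle, 7 mm under this point, so one end goes down as the other rises.
- board2_mid (a point): centre of the top face of board 2 when level, 125 mm above the bench (fixed to the chest, does not tip). Same size and pivot as board 1; boards 1 to 4 run in order, 115 mm apart, towards the chest's -y. Under the free board the chest is empty for 85 mm down.
- board3_mid (a point): centre of the top face of board 3 when level, 125 mm above the bench (fixed to the chest, does not tip). Same size and pivot as board 1; boards 1 to 4 run in order, 115 mm apart, towards the chest's -y. Under the free board the chest is empty for 85 mm down.
- board4_mid (a point): centre of the top face of board 4 when level, 125 mm above the bench (fixed to the chest, does not tip). Same size and pivot as board 1; boards 1 to 4 run in order, 115 mm apart, towards the chest's -y. Under the free board the chest is empty for 85 mm down.
- board1 (a joint): tip angle of board 1 in rad: 0 level, positive with the end towards the robot (chest -x) pushed down, negative with the other end down. Any one of the four may be the free one: it tips either way to a stop at 0.95 under about 2 to 4 N at its end, is balanced, and stays at whatever angle it is left. The boards over packed compartments give less than 0.06 (about 3 mm at their end), then are rigid.
- board2 (a joint): tip angle of board 2 in rad: 0 level, positive with the end towards the robot (chest -x) pushed down, negative with the other end down. As board 1.
- board3 (a joint): tip angle of board 3 in rad: 0 level, positive with the end towards the robot (chest -x) pushed down, negative with the other end down. As board 1.
- board4 (a joint): tip angle of board 4 in rad: 0 level, positive with the end towards the robot (chest -x) pushed down, negative with the other end down. As board 1.
- knife: fettling knife, about 130 mm long, 14 mm wide, 9 mm high, lying across the chest's top on the rail between boards 2 and 3; origin under its middle
- rib: flat wooden throwing rib, 28 by 85 by 8 mm, lying on the far margin of the chest's top; origin under its middle
- weight: small brass weight, 30 mm across, 24 mm high, on the far corner of the chest's top at the -y end; origin under its middle
- testbowl: tiny fired-clay test bowl, 44 mm across, 22 mm high, on the far corner of the chest's top at the +y end; origin under its middle
- bowl1: clay bowl, 130 mm across, 55 mm high, on the bench left of the chest; origin under its middle
- bowl2: small clay bowl, 100 mm across, 45 mm high, on the bench left of the chest, beyond the larger bowl; origin under its middle
- glazejar: white lidded jar, 68 mm across, 85 mm high, on the bench right of the chest; origin under its middle
- waterpot: clay cup, 84 mm across, 80 mm high, on the bench right of the chest; origin under its middle

How it is judged (in metres and radians):
On the way, in this order (a step that is already met when the one before it is completed fails the run):
1. a board rocks under the pressing fingers (((value of joint board1 above 0.1 rad or value of joint board1 below -0.1 rad) or (value of joint board2 above 0.1 rad or value of joint board2 below -0.1 rad) or (value of joint board3 above 0.1 rad or value of joint board3 below -0.1 rad) or (value of joint board4 above 0.1 rad or value of joint board4 below -0.1 rad)) and contact force between the fingers and chest above 0.3 N), for 0.02 s.
2. the rocking board is pushed open, tipped by more than 0.7 rad (((value of joint board1 above 0.7 rad or value of joint board1 below -0.7 rad) or (value of joint board2 above 0.7 rad or value of joint board2 below -0.7 rad) or (value of joint board3 above 0.7 rad or value of joint board3 below -0.7 rad) or (value of joint board4 above 0.7 rad or value of joint board4 below -0.7 rad))), for 0.1 s.
At the end, for the whole second after the job is handed in: The free board stands at rest, tipped by more than 0.7 rad (40 degrees) either way; the other three are level within 0.08 rad ((((value of joint board1 above 0.7 rad or value of joint board1 below -0.7 rad) and velocity of joint board1 between -0.1 and 0.1 rad/s and value of joint board2 between -0.08 and 0.08 rad and value of joint board3 between -0.08 and 0.08 rad and value of joint board4 between -0.08 and 0.08 rad) or ((value of joint board2 above 0.7 rad or value of joint board2 below -0.7 rad) and velocity of joint board2 between -0.1 and 0.1 rad/s and value of joint board1 between -0.08 and 0.08 rad and value of joint board3 between -0.08 and 0.08 rad and value of joint board4 between -0.08 and 0.08 rad) or ((value of joint board3 above 0.7 rad or value of joint board3 below -0.7 rad) and velocity of joint board3 between -0.1 and 0.1 rad/s and value of joint board1 between -0.08 and 0.08 rad and value of joint board2 between -0.08 and 0.08 rad and value of joint board4 between -0.08 and 0.08 rad) or ((value of joint board4 above 0.7 rad or value of joint board4 below -0.7 rad) and velocity of joint board4 between -0.1 and 0.1 rad/s and value of joint board1 between -0.08 and 0.08 rad and value of joint board2 between -0.08 and 0.08 rad and value of joint board3 between -0.08 and 0.08 rad))); the robot touches nothing.
It fails at once if the chest or a board is pressed with more than 120 N (contact force between any of the fingers, the arm and chest above 120 N).
It fails at once if a bystander is pushed more than 30 mm from its place (distance of any of knife, rib, weight, testbowl, bowl1, bowl2, glazejar, waterpot from where it was at the start of the episode above 0.03 m).
It fails at once if a bystander is lifted by more than 15 mm (height (world z) of any of knife, rib, weight, testbowl above 0.14 m or height (world z) of any of bowl1, bowl2, glazejar, waterpot above 0.015 m).
It also fails if it takes over 48 s, if anything falls off the work surface, if the arm or the gripper's body presses on something with over 40 N, if the wrist force passes 120 N, or if a joint passes its speed limit or range.

### The arm

A 7-joint arm with a two-finger parallel gripper is mounted at the origin on the work surface. World frame = base frame: x ahead of the robot, y to its left, z up, the work surface at z = 0. Lengths are in m, angles in degrees, forces in N, time in s.
With the tool pointing down it reaches from about 0.425 to 0.875 m from the base axis. Payload 4.7 kg.
Tool frame: the origin (TCP) lies midway between the tips of the shut fingers; the grasp point (between the pads) lies 19 mm behind it; z points along the fingers, y is the line along which they close (so a half turn about z gives the same grasp; the last joint's range is limited). The gripper opens to 87 mm and grips with 3 to 60 N. Pads are 19 mm wide; open, the fingers measure 117 mm over their backs; the gripper's body (75 mm by 190 mm) begins 51 mm behind the grasp point.
Start: joints at [64.234, 18.392, -4.016, 83.108, 1.295, 78.541, -3.26], TCP at [0.291, -0.581, 0.223] pointing down, gripper open.
Joint ranges: [-163.93, 163.93], [-17.29, 119.83], [-79.2, 71.16], [3.27, 140.29], [-89.18, 269.18], [5.43, 117.66], [-154.24, 154.24]. Speed limits (degrees/s): [147.25, 147.25, 180, 180, 180, 180, 180].

### API

Orientations are given as [roll, pitch, yaw] about the fixed x, y, z axes, in that order (R = Rz(yaw) Ry(pitch) Rx(roll)).
In Python, from cell import env, viewer, boxes_of, masks_of gives the robot as it stands. The module is installed in compiled form; this text tells all that it offers.
- The arm moves only by the tool apply_moves, never from a script. Its argument "moves" is a list of rows, each a list of 7 numbers: the shift along the tool's x, y, z scaled (see below), then the turn, a rotation vector about the tool's x, y, z scaled (see below), then the opening, from 0 (shut) to 1 (fully open). A call has 1 to 20 rows; each row is the pose to reach, as a shift and turn from the pose commanded when the call began, along the tool's axes at that moment; what a row does not reach only later rows make up. The controller multiplies each number of a shift by 0.2 m and each number of a turn by 1.5 rad. A row lasts 1/10 s, in which the tool goes at most 50 mm and 8.59 degrees, less where a joint would pass 70% of its speed; a pose out of reach is approached as far as the arm can. A call with a number of a shift or a turn outside -1 to 1 is refused whole. A call with a gripper value outside its range is refused whole. The fingers move at their own pace and stop on an object; "grip_force" is the grip in N (left out, the last holds). Time passes only in rows, so rows that repeat a pose let the fingers close. It gives the time, the measured TCP pose, the force, the opening and the grip force at its end, in the units of the state.
- env.get_obs(): the state, without advancing time (a new reading comes with each control period).
- viewer.read_camera(name): name is "side" or "top" or "wrist"; returns the picture (400x640x3 uint8, red, green, blue); there is no depth.
- viewer.get_calibration(name): a dict with "fov_y" (degrees; the focal length in pixels is half the picture's height over the tangent of half this angle, whatever the lens; pixels are square), "cx", "cy" (the principal point, pixels), "k1" (the pictures are not rectified: a ray, as slopes to the right and down, at radius r is drawn at 1 + k1 r^2 times it, then the intrinsics apply), "position" and "orientation" of the camera in the world. Camera axes: x right, y up, looking along -z (the intrinsics and any distortion apply to the point x, -y, -z); pixel columns grow to the right and rows downward; lengths in m; the calibration is good to about 2 mm. A picture is of the moment at which its call begins: read the wrist's pose just before it. get_calibration takes no time and is no camera call; for the wrist camera it gives the pose at the moment of the call.
- env.sign_off(): hands the job in; it is judged then, once.
Trained networks look in the newest picture that a camera, given by its name, has taken for a name from the list of things; names that differ only in an ending like _2 or _b are one class to them, and where a whole thing is asked for, a point or a joint stands for the part that bears it (a point fixed in the world has none). Each returns a list of dicts, best first, with "conf" (0 to 1); they miss things now and then, are a little off and sometimes report something else, mostly with a low value. They report only what shows in the picture. A call takes as long as a camera call.
- boxes_of(camera, target): "location" ([column, row] in pixels, amid what is visible of it).
- masks_of(camera, target): "pixels" (400x640 bool, what is visible of it) and "location" ([column, row] in pixels, amid what is visible of it).
The state is a dict: "time_s": time; "qpos": joint angles; "joint_velocities": joint speeds; "effort": joint torques, N m; "tool_pos": TCP position; "tool_rot": TCP orientation; "force": force on the tool from outside, world axes, zero at the start; "wrist_torque": the same for the moment, N m; "grip_width": finger opening in m; "grasp_force": force on a finger pad.
Only numpy, scipy, OpenCV 4.12 (cv2) and the standard library are available. Lean on these libraries where they do the work, as an engineer would, in place of code of your own. Each camera call takes 0.05 s, during which the arm holds its last target. There are 200 camera calls.

## Working session

There is one attempt and no reset: what is moved stays moved. The work goes in short steps, Python scripts to look and compute and a tool call to move; the robot and the scene stay as the last step left them, time stands still between calls to the robot, and variables do not carry over. Pictures are saved under pics/ and viewed, at most 10 in all, crops included, and the job is handed in when it is done.

Besides the shell and the picture viewer there is one more tool, called after "Emit:" by a JSON object that holds its "fn" and its "kwargs". apply_moves: Moves the arm, as the interface text tells. Shifts and turns lie within -1 to 1; 1 stands for 0.2 m of shift or 1.5 rad of turn. Its arguments: {"type":"object","properties":{"moves":{"type":"array","items":{"type":"array","items":{"type":"number","minimum":-1,"maximum":1}}},"grip_force":{"type":"number"}},"required":["moves"]}

```bash
mkdir -p pics; cat > h.py <<'E'
import numpy as np, cv2
from cell import env, viewer, boxes_of, masks_of
from scipy.spatial.transform import Rotation as R
def Rot(o):
    o=np.array(o,float)
    if o.shape==(3,3): return o
    if o.size==4: return R.from_quat(o).as_matrix()
    return R.from_euler('xyz',o,degrees=True).as_matrix()
def K(c):
    f=200/np.tan(np.radians(c['fov_y']/2)); return f
def pix2z(c,uv,z):
    f=K(c); d=np.array([(uv[0]-c['cx'])/f,(uv[1]-c['cy'])/f]); s=d.copy()
    for _ in range(20): s=d/(1+c['k1']*(s@s))
    r=Rot(c['orientation'])@np.array([s[0],-s[1],-1]); p=np.array(c['position'])
    return p+r*(z-p[2])/r[2]
def proj(c,P):
    q=Rot(c['orientation']).T@(np.array(P)-c['position']); s=np.array([q[0],-q[1]])/-q[2]
    return s*(1+c['k1']*(s@s))*K(c)+[c['cx'],c['cy']]
E
python3 - <<'E'
from h import *
for n in ['top','side']:
    im=viewer.read_camera(n); cv2.imwrite(f'pics/{n}0.png',im[:,:,::-1]); c=viewer.get_calibration(n); print(n,c)
    for t in ['chest','board1_mid','board1','board2','board3','board4','knife','rib','weight','testbowl']:
        for b in boxes_of(n,t)[:2]: print(t,b['conf'],b['location'],pix2z(c,b['location'],.125).round(3))
print(env.get_obs())
E
```

```text
top {'fov_y': 53.08586160760873, 'cx': 317.36356548411624, 'cy': 198.86356061715125, 'k1': -0.05115133595629161, 'position': array([0.46579974, 0.00304561, 1.22709897]), 'orientation': array([ 4.43827201e+00,  6.21829118e-02, -8.97641794e+01])}
chest 0.6 [321.8, 206.4] [ 0.531 -0.008  0.125]
chest 0.32 [237.6, 165.4] [0.644 0.227 0.125]
board1_mid 0.64 [322.4, 209.1] [ 0.523 -0.009  0.125]
board1 0.86 [380.3, 212.6] [ 0.514 -0.169  0.125]
board1 0.68 [255.4, 198.0] [0.553 0.176 0.125]
board2 0.86 [380.3, 212.6] [ 0.514 -0.169  0.125]
board2 0.68 [255.4, 198.0] [0.553 0.176 0.125]
board3 0.86 [380.3, 212.6] [ 0.514 -0.169  0.125]
board3 0.68 [255.4, 198.0] [0.553 0.176 0.125]
board4 0.86 [380.3, 212.6] [ 0.514 -0.169  0.125]
board4 0.68 [255.4, 198.0] [0.553 0.176 0.125]
knife 0.73 [318.7, 199.7] [0.549 0.001 0.125]
rib 0.55 [312.9, 173.8] [0.621 0.017 0.125]
weight 0.29 [322.6, 207.5] [ 0.528 -0.01   0.125]
weight 0.19 [336.3, 208.4] [ 0.525 -0.048  0.125]
testbowl 0.63 [237.7, 165.5] [0.644 0.227 0.125]
side {'fov_y': 43.00499007166988, 'cx': 317.4895334408999, 'cy': 200.35307129975
[... 754 characters left out ...]
s': 1.1, 'qpos': array([64.23214853, 18.39146119, -4.01586033, 83.10665299,  1.29441718,
       78.54411101, -3.25938596]), 'joint_velocities': array([ 0.03516067, -0.01403789,  0.00604994, -0.01483562, -0.05856978,
       -0.00745215,  0.00203897]), 'effort': array([ 1.37210718e-03, -4.91102529e+01, -4.01866129e-01, -3.12767315e+01,
       -6.34771236e-02,  3.35639797e-02,  2.03404500e-05]), 'tool_pos': array([ 0.29077429, -0.58134333,  0.22259962]), 'tool_rot': array([1.79997122e+02, 2.37753097e-03, 2.65768985e+01]), 'force': array([-0.05946044,  0.04087243,  0.24100294]), 'wrist_torque': array([ 0.02841065, -0.05395231,  0.0133973 ]), 'grasp_force': 0.0, 'grip_width': 0.08705167739938185}
```

View pics/top0.png

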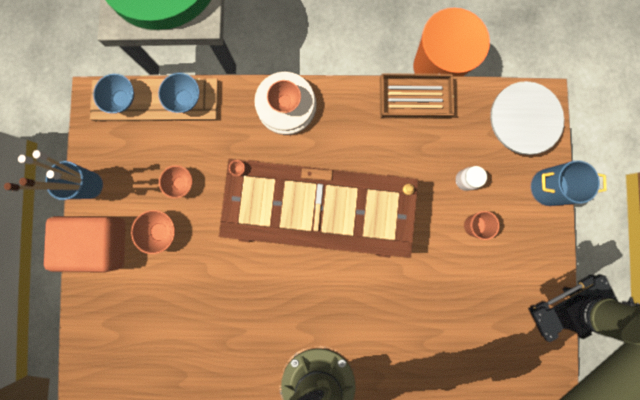

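The four boards are at about (257,201), (299,206), (340,210) and (381,215). The knife lies between boards 2 and 3, and the chest's yaw is about -6.5°.

```bash
python3 - <<'E'
from h import *
rough=np.array([[257,201],[299,206],[340,210],[381,215]])
ct=viewer.get_calibration('top'); W=[pix2z(ct,r,.125) for r in rough]
for n in ['top','side']:
    viewer.read_camera(n); c=viewer.get_calibration(n); obs=[]
    for b in masks_of(n,'board1'):
        p=pix2z(c,b['location'],.125); d=[np.linalg.norm(p-w) for w in W]; i=int(np.argmin(d))
        m=b['pixels'];print(n,i+1,b['conf'],m.sum(),p.round(4), pix2z(c,np.argwhere(m).mean(0)[::-1],.125).round(4))
    # colour segmentation of light wood
    im=cv2.cvtColor(viewer.read_camera(n),cv2.COLOR_RGB2HSV)
    m=cv2.inRange(im,(15,50,170),(35,200,255)); k,l,s,ce=cv2.connectedComponentsWithStats(m)
    for j in range(1,k):
        if s[j,4]>200: print(' seg',s[j],ce[j].round(1),pix2z(c,ce[j],.125).round(4))
E
```

```text
top 1 0.94 1517 [0.5567 0.1732 0.125 ] [0.5469 0.1721 0.125 ]
top 2 0.84 1491 [0.532  0.0529 0.125 ] [0.5334 0.0589 0.125 ]
top 4 0.8 1501 [ 0.5152 -0.171   0.125 ] [ 0.5107 -0.1705  0.125 ]
top 3 0.7 1418 [ 0.5224 -0.0485  0.125 ] [ 0.5213 -0.0563  0.125 ]
 seg [  90   79  126   41 1046] [150.1 108.3] [0.808  0.4818 0.125 ]
 seg [388  91  55   5 203] [415.3  93.2] [ 0.8533 -0.2719  0.125 ]
 seg [ 625  172   15  131 1474] [633.3 232.4] [ 0.4595 -0.8924  0.125 ]
 seg [ 238  176   37   51 1526] [256.4 201. ] [0.5448 0.1731 0.125 ]
 seg [ 279  181   42   50 1666] [299.  206.3] [0.5306 0.0551 0.125 ]
 seg [ 321  185   37   51 1551] [339.1 209.9] [ 0.5212 -0.0553  0.125 ]
 seg [ 363  189   36   51 1541] [380.5 214.3] [ 0.5094 -0.1695  0.125 ]
side 3 0.86 874 [ 0.5132 -0.0545  0.125 ] [ 0.5172 -0.0554  0.125 ]
side 4 0.84 991 [ 0.5095 -0.1624  0.125 ] [ 0.5064 -0.1722  0.125 ]
side 1 0.63 381 [0.5151 0.1819 0.125 ] [0.5138 0.1744 0.125 ]
side 2 0.58 672 [0.5265 0.0745 0.125 ] [0.5251 0.0584 0.125 ]
 seg [  254     0   386   302 36696] [477.5 118.5] [1.309  0.0116 0.125 ]
 seg [348   0  48 
[... 604 characters left out ...]
.5] [ 0.2798 -0.314   0.125 ]
 seg [416 166  20  18 257] [425.4 174. ] [ 0.8907 -0.1095  0.125 ]
 seg [257 169  39  20 358] [274.1 177.4] [0.5183 0.1776 0.125 ]
 seg [    0   174   182   226 21764] [ 61.8 300.8] [-0.156  0.079  0.125]
 seg [275 182  52  29 647] [298.3 193.6] [0.5253 0.0616 0.125 ]
 seg [295 198  55  33 800] [321.  212.2] [ 0.5215 -0.0502  0.125 ]
 seg [317 219  58  36 926] [344.5 234.7] [ 0.5093 -0.1652  0.125 ]
 seg [454 221  40  27 250] [473.4 234.7] [ 0.7726 -0.3839  0.125 ]
 seg [450 230  37  24 205] [467.5 241.7] [ 0.7383 -0.3916  0.125 ]
 seg [603 302  37  52 916] [620.8 325.3] [ 0.7761 -0.7789  0.125 ]
 seg [574 359  36  31 572] [590.5 373.7] [ 0.6103 -0.7987  0.125 ]
```

View pics/side0.png

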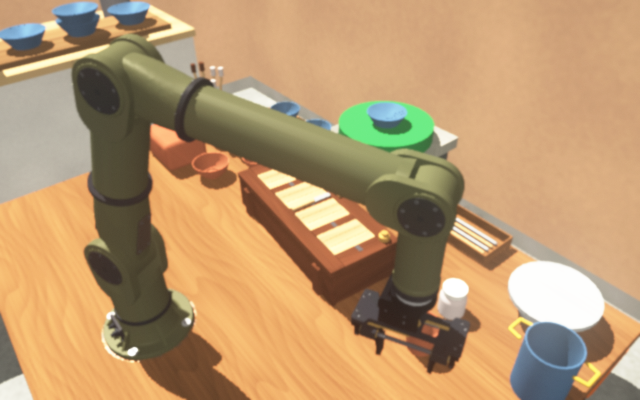

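Emit:
{"fn": "apply_moves", "kwargs": {"moves": [[0.4,-0.36,0,0,0,0.19,0],[0.843,-0.741,0.1,0,0,0.379,0],[0.843,-0.741,0.1,0,0,0.379,0],[0.843,-0.741,0.1,0,0,0.379,0],[0.843,-0.741,0.1,0,0,0.379,0],[0.843,-0.741,0.1,0,0,0.379,0],[0.843,-0.741,0.1,0,0,0.379,0]], "grip_force": 20}}

```text
time_s: 2.1
tool_pos: [0.3754, -0.3734, 0.2029]
tool_rot: [179.9, -0.0, -5.9]
force: [-0.1, -0.1, -0.1]
grip_width: 0.0387
grasp_force: 0.0
```

Emit:
{"fn": "apply_moves", "kwargs": {"moves": [[0.312,-1,0.2,0,0,0,0],[0.312,-1,0.2,0,0,0,0],[0.312,-1,0.2,0,0,0,0],[0.312,-1,0.2,0,0,0,0],[0.312,-1,0.2,0,0,0,0],[0.312,-1,0.2,0,0,0,0]]}}

```text
time_s: 2.7
tool_pos: [0.4588, -0.1802, 0.1624]
tool_rot: [-180.0, 0.0, -5.8]
force: [-0.1, -0.5, 1.2]
grip_width: 0.0012
grasp_force: 0.0
```

Emit:
{"fn": "apply_moves", "kwargs": {"moves": [[0,-0.08,0.1,0,0,0,0],[0,-0.08,0.13,0,0,0,0],[0,-0.08,0.13,0,0,0,0]]}}

```text
time_s: 3.0
tool_pos: [0.4586, -0.1675, 0.1358]
tool_rot: [180.0, 0.1, -6.2]
force: [0.1, -0.0, 0.6]
grip_width: 0.0006
grasp_force: 0.0
```

```bash
python3 - <<'E'
from h import *
o=env.get_obs();print(o['tool_pos'],o['tool_rot'],o['force'],o['grip_width'])
a=viewer.read_camera('wrist');b=viewer.read_camera('top')
cv2.imwrite('pics/w1.png',a[:,:,::-1])
E
```

```text
[ 0.45858299 -0.16745116  0.13583368] [ 1.79978929e+02  1.16989680e-01 -6.16438279e+00] [ 0.10770042 -0.03956324  0.64444683] 0.0005776384536211579
```

View pics/w1.png

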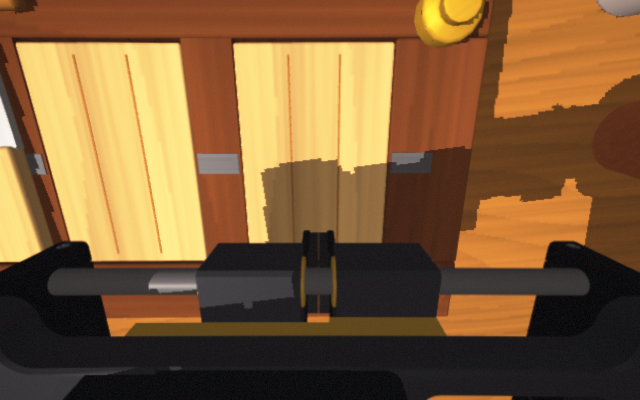

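The fingertips are centred over board 4's near end, at about (318,235). I'll press down gently.

Emit:
{"fn": "apply_moves", "kwargs": {"moves": [[0,0,0.03,0,0,0,0],[0,0,0.05,0,0,0,0],[0,0,0.06,0,0,0,0],[0,0,0.07,0,0,0,0],[0,0,0.07,0,0,0,0]]}}

```text
time_s: 3.6
tool_pos: [0.4596, -0.1657, 0.1242]
tool_rot: [179.9, 0.0, -6.0]
force: [-5.4, 0.4, 11.3]
grip_width: 0.0006
grasp_force: 5.8
```

Emit:
{"fn": "apply_moves", "kwargs": {"moves": [[0,0,0.01,0,0,0,0],[0,0,0.02,0,0,0,0],[0,0,0.02,0,0,0,0]]}}

```text
time_s: 3.9
tool_pos: [0.4597, -0.1658, 0.124]
tool_rot: [179.9, 0.0, -6.0]
force: [-16.3, 3.7, 35.3]
grip_width: 0.0001
grasp_force: 17.7
```

Emit:
{"fn": "apply_moves", "kwargs": {"moves": [[0,0,-0.08,0,0,0,0],[0,0,-0.12,0,0,0,0],[0,0,-0.12,0,0,0,0]]}}

```text
time_s: 4.2
tool_pos: [0.4608, -0.1653, 0.1436]
tool_rot: [180.0, -0.1, -6.0]
force: [0.9, -0.4, -0.1]
grip_width: 0.0005
grasp_force: 0.0
```

```bash
python3 - <<'E'
from h import *
c=viewer.get_calibration('wrist');a=viewer.read_camera('wrist')
o=env.get_obs();print(o['tool_pos'])
cv2.imwrite('pics/w2.png',a[:,:,::-1])
C=np.array([.5275,.0015]);ux=np.array([.9945,-.1045]);uy=np.array([.1045,.9945])
m=cv2.inRange(cv2.cvtColor(a,cv2.COLOR_RGB2HSV),(15,50,150),(35,200,255))
for b in masks_of('wrist','board1'):
    v=np.argwhere(b['pixels'])[:,::-1]; P=np.array([pix2z(c,p,.125)[:2]-C for p in v[::7]])
    X=P@ux;Y=P@uy; print(round(b['conf'],2),b['location'],len(v),'x',np.percentile(X,[1,99]).round(4),'y',np.percentile(Y,[1,99]).round(4))
print((o['tool_pos'][:2]-C)@ux)
E
```

```text
[ 0.46011538 -0.16514846  0.14257111]
0.94 [14.7, 216.5] 3093 x [-0.066   0.0195] y [0.0154 0.041 ]
0.76 [320.2, 139.3] 26721 x [-0.0539  0.0617] y [-0.2156 -0.1308]
-0.04959923761729735
```

View pics/w2.png

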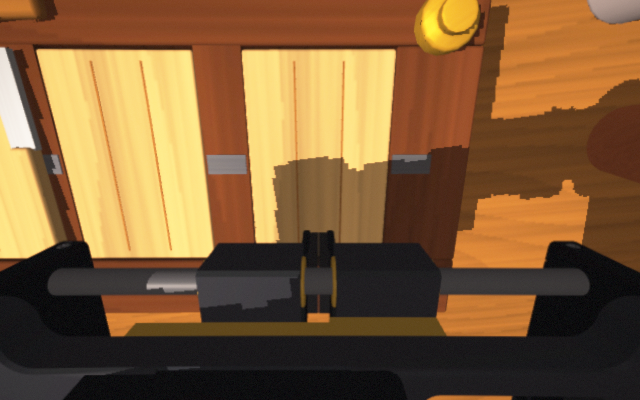

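Board 4 is rigid: 35 N with almost no give. Its far edge is at row 48 and the finger is well on the board. Next is board 3.

Emit:
{"fn": "apply_moves", "kwargs": {"moves": [[0.02,-0.25,0,0,0,0,0],[0.02,-0.5,0,0,0,0,0],[0.02,-0.575,0,0,0,0,0],[0.02,-0.575,0.05,0,0,0,0],[0.02,-0.575,0.08,0,0,0,0],[0.02,-0.575,0.1,0,0,0,0],[0.02,-0.575,0.12,0,0,0,0],[0.02,-0.575,0.13,0,0,0,0]]}}

```text
time_s: 5.1
tool_pos: [0.4748, -0.0522, 0.1157]
tool_rot: [180.0, 0.1, -6.1]
force: [-4.5, 0.1, 2.8]
grip_width: 0.0005
grasp_force: 1.8
```

Board 3 gave 9 mm at only 2.8 N, so it's the free one. I'll push it open.

Emit:
{"fn": "apply_moves", "kwargs": {"moves": [[0,0,0,0,0,0,0],[0.01,0,0.02,0,0,0,0],[0.015,0,0.04,0,0,0,0],[0.02,0,0.06,0,0,0,0],[0.025,0,0.08,0,0,0,0],[0.03,0,0.1,0,0,0,0],[0.03,0,0.115,0,0,0,0],[0.03,0,0.115,0,0,0,0]]}}

```text
time_s: 5.9
tool_pos: [0.4818, -0.0513, 0.0929]
tool_rot: [-180.0, 0.0, -6.0]
force: [-0.2, 0.5, 0.9]
grip_width: 0.0004
grasp_force: 0.2
```

Emit:
{"fn": "apply_moves", "kwargs": {"moves": [[0,0,0.015,0,0,0,0],[0,0,0.03,0,0,0,0],[0,0,0.04,0,0,0,0],[0,0,0.04,0,0,0,0],[0,0,0.04,0,0,0,0]]}}

```text
time_s: 6.4
tool_pos: [0.482, -0.0514, 0.0886]
tool_rot: [179.9, 0.0, -6.0]
force: [-10.3, 1.8, 24.8]
grip_width: 0.0008
grasp_force: 11.3
```

That's the stop: 25 N at about 0.93 rad. I'll back off towards -x, then go up and clear.

Emit:
{"fn": "apply_moves", "kwargs": {"moves": [[-0.03,0,-0.03,0,0,0,0],[-0.04,0,-0.05,0,0,0,0],[-0.04,0,-0.2,0,0,0,0],[-0.04,0,-0.4,0,0,0,0],[-0.3,0,-0.7,0,0,0,0],[-0.3,0,-0.9,0,0,0,0],[-0.3,0,-0.9,0,0,0,0],[-0.3,0,-0.9,0,0,0,0],[-0.3,0,-0.9,0,0,0,0]]}}

```text
time_s: 7.3
tool_pos: [0.422, -0.0456, 0.2646]
tool_rot: [180.0, 0.0, -6.0]
force: [-1.2, 0.3, 0.1]
grip_width: 0.0006
grasp_force: 0.0
```

```bash
python3 - <<'E'
from h import *
print(env.get_obs()['tool_pos'],env.get_obs()['force'])
a=viewer.read_camera('wrist');b=viewer.read_camera('top')
cv2.imwrite('pics/w3.png',np.vstack([cv2.resize(a,(480,300)),cv2.resize(b[100:300,160:480],(480,300))])[:,:,::-1])
E
```

```text
[ 0.42199198 -0.04556354  0.26464003] [-1.15636858  0.27976221  0.11853147]
```

View pics/w3.png

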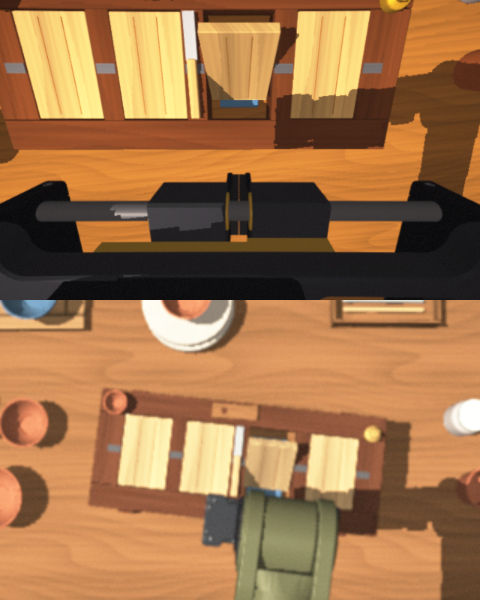

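Board 3 (at about (240,60) in the upper picture) stands tipped wide open with its near end down. The knife, rib, weight and test bowl haven't moved, and the arm is clear.

```bash
python3 -c "
from cell import env
print(env.sign_off())"
```

```text
the job is handed in; nothing more can be done
None
```

Board 3 was the free one: it is tipped open to its stop (about 0.9 rad by my estimate) with the end towards the robot down. Board 4 was rigid, boards 1 and 2 didn't need pressing, the other things stayed in place, the arm is clear, and the job is handed in (no verdict was returned).

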